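Ready and start the capsule mill

ROBOT

A 6-joint arm with a two-finger parallel gripper is mounted at the origin on a cart in front of the work surface, level with it; the furniture and walls round the work are solid. World frame = base frame: x ahead of the robot, y to its left, z up, the work surface at z = 0. Lengths are in m, angles in rad, forces in N, time in s.
With the tool pointing down it reaches from about 0.2 to 0.875 m from the base axis. Payload 3.4 kg.
Tool frame: the origin (TCP) lies between the finger pads; the fingertips stand 25 mm ahead of it and the grasp point (between the pads) lies 6 mm ahead of it (r.nose_length is the z of the fingertips in the tool frame, in m); z points along the fingers, x is the direction in which the jaws open and shut, and the axes are right-handed (so a half turn about z gives the same grasp; the last joint's range is limited). The gripper opens to 94 mm and grips with 3 to 60 N. Pads are 16 mm wide; open, the fingers measure 119 mm over their backs; the gripper's body (75 mm by 177 mm) begins 78 mm behind the grasp point.
Start: joints at [1.139, 0.276, 1.505, -0, 1.361, -0.121], TCP at [0.176, 0.547, 0.205] pointing down, gripper open.
Joint ranges: [-2.89, 2.89], [-0.75, 2.08], [0.22, 2.7], [-1.18, 4.32], [0.11, 2.71], [-2.7, 2.7]. Speed limits (rad/s): [2.57, 2.57, 3.14, 3.14, 3.14, 3.14].

INTERFACE

Orientations are given as a unit quaternion [w, x, y, z].
In Python, from plant import r, gripper_to, inverse_kinematics, vision, models, telemetry gives the robot as it stands. Calls block until the motion is done:
- r.move_to(position, orientation): joint-space move of the TCP to a pose.
- r.move_l(position, rot=None, vel=0.15, guard=None): straight line of the TCP; rot=None keeps the orientation; vel is the mean speed in m/s. With guard (N) it stops when the force on the tool has changed by that much, and returns True; else False.
- r.movej(angles): joint-space move.
- gripper_to(opening, f_grip=None): finger opening in m; f_grip is the grip in N (None keeps the last); returns when the fingers have stopped.
- r.hold(seconds).
- inverse_kinematics(position, orientation): joint angles nearest the present ones, or None.
- vision.snapshot(name): name is "scene" or "top" or "wrist"; returns the picture (400x640x3 uint8, red, green, blue); there is no depth.
- vision.get_calibration(name): a dict with "fx", "fy", "cx", "cy" (pixels), "D" ([k1, k2, p1, p2, k3] as OpenCV has them; the pictures are not rectified), "position" and "orientation" of the camera in the world. Camera axes: x right, y down, z forward; pixel columns grow to the right and rows downward; lengths in m; the calibration is good to about 2 mm. A picture is of the moment at which its call begins: read the wrist's pose just before it. get_calibration takes no time and is no camera call; for the wrist camera it gives the pose at the moment of the call.
A pose or a line that the arm cannot do raises r.PlanningError and nothing moves.
- r.sign_off(): hands the job in, once; it reports no verdict.
Trained networks look in the newest picture that a camera, given by its name, has taken for a name from the list of things; names that differ only in an ending like _2 or _b are one class to them, and where a whole thing is asked for, a point or a joint stands for the part that bears it (a point fixed in the world has none). Each returns a list of dicts, best first, with "score" (0 to 1); they miss things now and then, are a little off and sometimes report something else, mostly with a low value. They report only what shows in the picture. A call takes as long as a camera call.
- models.boxes_of(thing, camera): "at" ([x, y, z] in m, in world coordinates, good to about 4 mm: the middle of the surface that is visible of it).
- models.regions_of(thing, camera): "pixels" (400x640 bool, what is visible of it).
- models.mark_of(thing, camera): "at" ([x, y, z] in m, in world coordinates, good to about 4 mm: a listed point, or the origin of a listed thing).
Readings, each from a call of its own:
- telemetry.current_t(): time.
- telemetry.current_joints(): joint angles.
- telemetry.current_dq(): joint speeds.
- telemetry.current_joint_efforts(): joint torques, N m.
- telemetry.current_ee_pos(): TCP position.
- telemetry.current_tool_rot(): TCP orientation.
- telemetry.current_wrist_force(): force on the tool from outside, world axes, zero at the start.
- telemetry.current_torque(): the same for the moment, N m.
- telemetry.current_opening(): finger opening in m.
Only numpy, scipy, OpenCV 4.12 (cv2) and the standard library are available. Lean on these libraries where they do the work, as an engineer would, in place of code of your own. Each camera call takes 0.05 s, during which the arm holds its last target.

TASK

Start a grinding run on the small bench mill: with the fingertips closed, first press the steel capsule fully home in its spring clips, push the open hood over until it lies shut, then tap the round time key and last of all tap the long start key. Touch each part only lightly and never pull the capsule up; leave the square stop key between them alone. Pick nothing up, and leave the vials, bottle, pot, mortar and die beside the mill where they stand.

Things in the scene. Friction and masses are not known exactly. Their poses are not given: they have to be found in the camera images.
- mill: White bench mill, fixed, its housing on soft rubber mounts (sinks 1.7 mm per 10 N), 200 mm wide (y). Origin on the bench under it; x to its rear, y to its left, z up. From x = -0.15 (front) to +0.12. In front a panel, rising 15 degrees to the rear, with three white keys in a row; behind it a level deck 85 mm up with a well 85 mm (x) by 110 mm (y), 27 mm deep, centred at x = 0.0075, and a hood hinged behind it
- capsule (a joint): How far the capsule is pushed down, m: about 0 at the start (standing 8 mm proud), 0.008 = fully home. It moves straight down, takes about 2.5 N to slide, and stays where it is left; negative = pulled up
- capsule_top (a point): Top middle of the capsule: steel cylinder with aluminium ends, 18 mm thick, 52 mm long, lying along the mill's y in the middle of the well, held by two pairs of spring prongs 18 mm either side of its middle. This top is about 101 mm above the bench at the start and 93 mm when home; the prongs end at 88 mm
- hood (a joint): Opening angle, rad: 0 = shut, lying on the deck; starts at 1.35 to 1.6 (near upright, behind the well); end stop 1.75. A stiff hinge keeps it at any angle; pushing at its free edge takes 0.2 to 2 N. To shut it, push on its outer face, which looks to the rear while it is open: the free edge swings forward (mill's -x) and down
- hood_edge (a point): Point on the hood's outer face, middle of its width, 8 mm in from the free edge: 142 mm from the hinge axis along the hood and 15 mm above it when shut. The hood is a flat clear panel in a grey frame, 150 mm wide, 150 mm from hinge to free edge plus a 9 mm thumb lip, sides 18 mm deep; shut, its outer face is level, 105 mm above the bench
- hood_hinge (a point): Middle of the hood's hinge axis, 90 mm above the bench at the mill's x = 0.105; the axis runs along the mill's y
- time_key (a joint): Travel of the time key, m: 0 = up, 0.005 = fully down; it counts as tapped beyond 0.003. All three keys are sprung alike: 1.8 N starts them, 3.6 N at 3 mm, 4.8 N bottoms them, and they come up again by themselves
- time_key_top (a point): Top middle of the time key: round, 23 mm across, the leftmost (mill's +y) of the three, 55 mm from the stop key. The keys' tops stand 12 mm above the sloping panel (their black surrounds 3 mm) and go down at right angles to it, 15 degrees off vertical (down and towards the mill's rear)
- stop_key (a joint): Travel of the stop key, m, 0 = up; not to be pressed (0.002 is a press)
- stop_key_top (a point): Top middle of the stop key: square, 22 mm, in the middle of the row
- start_key (a joint): Travel of the start key, m: as the time key
- start_key_top (a point): Top middle of the start key: long bar, 20 mm by 40 mm (along the mill's y), the rightmost (mill's -y), 55 mm from the stop key
- bottle_kbr: Bystander: loose brown bottle with black cap, 52 mm in diameter, 96 mm tall, left of the mill's rear; origin under its middle
- vial_cream: Bystander: loose glass vial with cream powder and a ribbed cap, 22 mm in diameter, 46 mm tall, left of the mill's front; origin under its middle
- vial_small: Bystander: loose glass vial with black cap, 18 mm in diameter, 40 mm tall, left of the mill; origin under its middle
- mortar: Bystander: loose mortar, 62 mm in diameter, 28 mm tall, right of the mill; origin under its middle
- die_body: Bystander: loose steel pellet-die body, 38 mm in diameter, 36 mm tall, right of the mill's front; origin under its middle
- pot: Bystander: loose white screw-cap pot, 37 mm in diameter, 34 mm tall, right of the mill's rear; origin under its middle

How it is judged:
By the outcome, as a careful person would: the job done as asked, in the order asked, and still so for the second after the job is handed in, with the robot touching nothing.
It also fails if it takes over 58 s, if anything falls off the work surface, if the arm or the gripper's body presses on something with over 40 N, if the wrist force passes 120 N, or if a joint passes its speed limit or range.

## Working session

There is one attempt and no reset: what is moved stays moved. The work goes in short steps, each a Python script; the robot and the scene stay as the last script left them, time stands still between calls to the robot, and variables do not carry over. Pictures are saved under pics/ and viewed, and the job is handed in when it is done.

```bash
mkdir -p pics; ls; cat > h.py <<'E'
import numpy as np, cv2
from plant import r, gripper_to, inverse_kinematics, vision, models, telemetry
def save(n,f):
    im=vision.snapshot(n); cv2.imwrite('pics/'+f,im[:,:,::-1]); return im
E
python3 - <<'E'
from h import *
print(telemetry.current_t(), telemetry.current_tool_rot())
for c in ['scene','top']:
    save(c,c+'1.png')
    k=vision.get_calibration(c); print(c,k)
    for t in ['mill','capsule_top','hood_edge','hood_hinge','time_key_top','stop_key_top','start_key_top']:
        print(t,[(np.round(d['at'],4),round(d['score'],2)) for d in models.mark_of(t,c)[:2]])
print(telemetry.current_t())
E
```

```text
pics
0.0 [ 4.56809443e-04  8.08033188e-01  5.89136286e-01 -7.71454502e-04]
scene {'fx': 408.944784789577, 'fy': 408.944784789577, 'cx': 321.5126857337134, 'cy': 201.46617230887261, 'D': array([-0.10266052,  0.        ,  0.        ,  0.        ,  0.        ]), 'position': array([-0.0166751 , -0.2106443 ,  0.76536125]), 'orientation': array([-0.32092604,  0.77415127, -0.50743915,  0.20050386])}
mill [(array([ 0.4324, -0.0043,  0.0799]), 0.66), (array([ 5.472e-01, -1.920e-02, -5.000e-04]), 0.56)]
capsule_top [(array([ 0.553 , -0.0217,  0.0996]), 0.7)]
hood_edge [(array([ 0.6634, -0.0372,  0.2334]), 0.71)]
hood_hinge [(array([ 0.6573, -0.0333,  0.086 ]), 0.86)]
time_key_top [(array([0.4424, 0.0537, 0.0808]), 0.57)]
stop_key_top [(array([4.312e-01, 3.000e-04, 7.910e-02]), 0.5)]
start_key_top [(array([ 0.4274, -0.0575,  0.0777]), 0.49)]
top {'fx': 423.87136795932736, 'fy': 423.87136795932736, 'cx': 318.51214809775547, 'cy': 202.2505865163848, 'D': array([0.02125059, 0.        , 0.        , 0.        , 0.        ]), 'position': array([0.49024802, 0.04543457, 0.93289564]), 'orientation': array([ 0.0471178 , -0.69880528,  0.71335699, -0.02393516])}
mill [(array([ 5.509e-01, -2.260e-02, -3.000e-04]), 0.92)]
capsule_top [(array([ 0.5592, -0.0219,  0.1032]), 0.69)]
hood_edge [(array([ 0.6646, -0.038 ,  0.2326]), 0.84)]
hood_hinge [(array([ 0.6526, -0.0344,  0.0895]), 0.8)]
time_key_top [(array([0.4429, 0.0522, 0.0818]), 0.66)]
stop_key_top [(array([4.338e-01, 3.000e-04, 7.740e-02]), 0.71)]
start_key_top [(array([ 0.4267, -0.054 ,  0.0827]), 0.55)]
0.8
```

View pics/scene1.png

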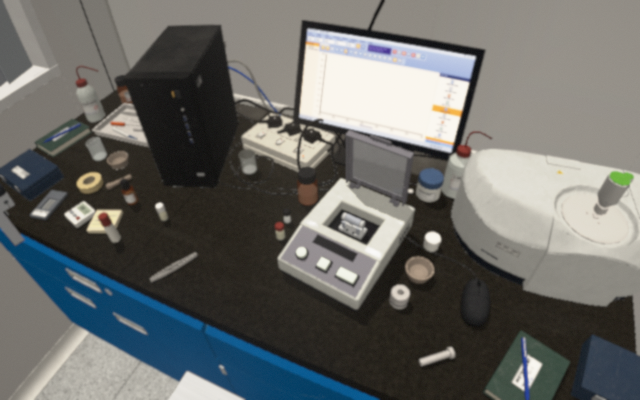

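View pics/top1.png

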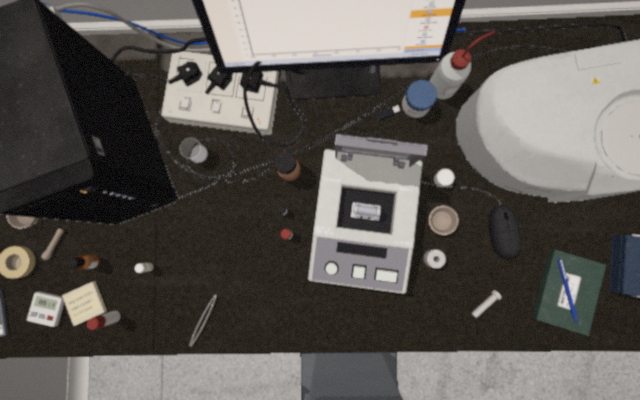

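```bash
python3 -c "
import cv2
a=cv2.imread('pics/scene1.png')[20:310,270:490];cv2.imwrite('pics/s1c.png',cv2.resize(a,None,fx=2,fy=2,interpolation=3)[:600])
a=cv2.imread('pics/top1.png')[0:300,190:470];cv2.imwrite('pics/t1c.png',cv2.resize(a,None,fx=2,fy=2,interpolation=3))"
```

```text
(no output)
```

View pics/s1c.png

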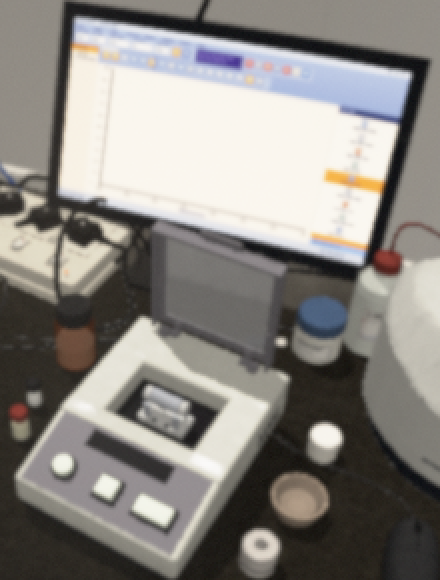

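View pics/t1c.png

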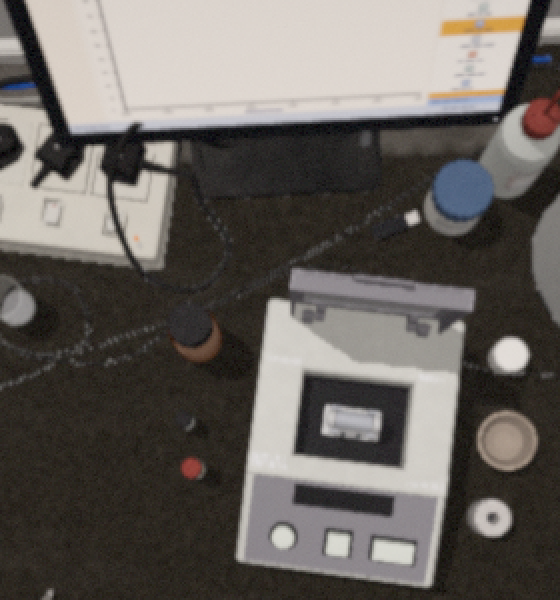

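```bash
cat >> h.py <<'E'
P=dict(x=.54973,y=-.01923,a=-.1526,kx=-.1171)
def W(l):
    c,s=np.cos(P['a']),np.sin(P['a']); return np.array([P['x']+c*l[0]-s*l[1],P['y']+s*l[0]+c*l[1],l[2]])
def pose(l,tilt=0.):
    """tip at mill-local l; tilt: tool z = (sin t,0,-cos t) local. returns TCP pos, quat wxyz"""
    c,s=np.cos(P['a']),np.sin(P['a']); Rm=np.array([[c,-s,0],[s,c,0],[0,0,1]])
    z=Rm@[np.sin(tilt),0,-np.cos(tilt)]; x=Rm@[0,1,0]; y=np.cross(z,x)
    q=Ro.from_matrix(np.c_[x,y,z]).as_quat()
    return W(l)-.025*z, np.array([q[3],q[0],q[1],q[2]])
def tip(): 
    q=telemetry.current_tool_rot(); z=Ro.from_quat([q[1],q[2],q[3],q[0]]).apply([0,0,1]); t=np.array(telemetry.current_ee_pos())+.025*z
    c,s=np.cos(P['a']),np.sin(P['a']); d=t[:2]-[P['x'],P['y']]
    return np.array([c*d[0]+s*d[1],-s*d[0]+c*d[1],t[2]])
E
python3 - <<'E'
from h import *
gripper_to(0.0,5)
r.move_l([.15,.40,.27],vel=.3)
p,q=pose((-.10,0,.26)); r.move_to(p,q)
print(telemetry.current_t(),tip(),telemetry.current_opening(),telemetry.current_wrist_force())
save('wrist','w1.png')
for t in ['mill','capsule_top','hood_edge','hood_hinge','time_key_top','stop_key_top','start_key_top']:
    print(t,[(np.round(d['at'],4),round(d['score'],2)) for d in models.mark_of(t,'wrist')[:2]])
print({n:np.round(W(l),4) for n,l in dict(cap=(.0075,0,0),hinge=(.105,0,0),t=(P['kx'],.055,0),st=(P['kx'],0,0),sa=(P['kx'],-.055,0)).items()})
print(telemetry.current_t())
for l,t in [((.16,0,.2),0),((.16,0,.3),0),((-.1,.055,.08),.26),((-.1,-.055,.08),.26)]: print(inverse_kinematics(*pose(l,t)))
E
```

```text
4.7417 [-0.10010487  0.00082444  0.25980885] 0.00038554200096580047 [ 0.20564434 -0.12470516  0.00946712]
mill [(array([ 0.5519, -0.0201,  0.0028]), 0.81)]
capsule_top []
hood_edge []
hood_hinge [(array([ 0.657 , -0.0304,  0.0911]), 0.65)]
time_key_top [(array([0.443 , 0.053 , 0.0765]), 0.85), (array([0.5191, 0.1425, 0.003 ]), 0.43)]
stop_key_top [(array([ 0.434 , -0.0046,  0.0776]), 0.88), (array([0.5172, 0.1465, 0.0023]), 0.31)]
start_key_top [(array([ 0.4254, -0.0557,  0.0755]), 0.79), (array([ 0.5453, -0.1913, -0.0035]), 0.33)]
{'cap': array([ 0.5571, -0.0204,  0.    ]), 'hinge': array([ 0.6535, -0.0352,  0.    ]), 't': array([0.4424, 0.0529, 0.    ]), 'st': array([ 0.434 , -0.0014,  0.    ]), 'sa': array([ 0.4256, -0.0558,  0.    ])}
5.1417
[-1.59459318e-01  4.75265951e-01  1.14410627e+00 -4.44089210e-16
  1.52222044e+00 -1.57765564e+00]
[-1.59459318e-01  4.61989832e-01  9.30022787e-01 -4.44089210e-16
  1.74958003e+00 -1.57765564e+00]
[-0.00796559  0.05699101  2.10080527 -0.05576859  0.7271648  -1.38927719]
[-0.33033092  0.02522233  2.13516894  0.06849391  0.72628444 -1.79391722]
```

View pics/w1.png

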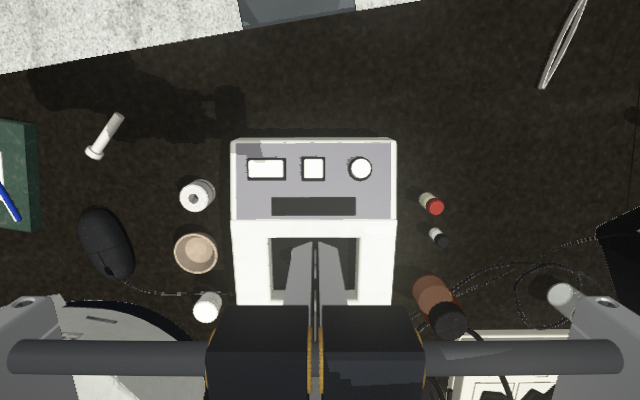

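```bash
python3 - <<'E'
from h import *
T=telemetry
r.move_to(*pose((.0075,0,.20)))
p,q=pose((.0075,0,.115)); r.move_l(p,q,vel=.15)
r.hold(.2); f0=np.array(T.current_wrist_force()); print(f0,tip(),T.current_t())
print(r.move_l(pose((.0075,0,.094))[0],vel=.015,guard=1.5), tip(), np.array(T.current_wrist_force())-f0)
print(r.move_l(pose((.0075,0,.086))[0],vel=.012,guard=6), tip(), np.array(T.current_wrist_force())-f0)
r.hold(.1);print(tip(), np.array(T.current_wrist_force())-f0,T.current_t())
E
```

```text
[ 0.33161479 -0.10254387  0.10484695] [8.30687181e-03 1.49403964e-05 1.16304248e-01] 6.6167
False [ 7.59871261e-03 -2.41124313e-05  9.40953878e-02] [-0.56034841 -0.57288511  0.40184517]
False [ 7.55069681e-03 -1.58810790e-05  8.60420582e-02] [ 0.01148563 -0.43167343 -0.2180721 ]
[7.57609602e-03 1.89836602e-05 8.61013198e-02] [-1.85085382 -0.03048207 -0.43447726] 9.0833
```

```bash
python3 - <<'E'
from h import *
a=save('scene','s2.png');b=save('top','t2.png');c=save('wrist','w2.png')
cv2.imwrite('pics/s2c.png',cv2.resize(a[120:320,260:440,::-1],None,fx=3,fy=3,interpolation=3))
cv2.imwrite('pics/t2c.png',cv2.resize(b[120:300,290:470,::-1],None,fx=3,fy=3,interpolation=3))
for c in ['scene','top','wrist']:print([(np.round(d['at'],4),round(d['score'],2)) for d in models.mark_of('capsule_top',c)[:2]])
print(telemetry.current_wrist_force(),telemetry.current_t(),telemetry.current_ee_pos(),telemetry.current_opening())
E
```

```text
[(array([ 0.5563, -0.0202,  0.0984]), 0.75)]
[]
[(array([ 0.5548, -0.0216,  0.0993]), 0.72)]
[-0.62444233 -0.18858052  0.02089008] 9.3833 [ 0.55717205 -0.02034767  0.1110547 ] 0.000318681336417353
```

View pics/s2c.png

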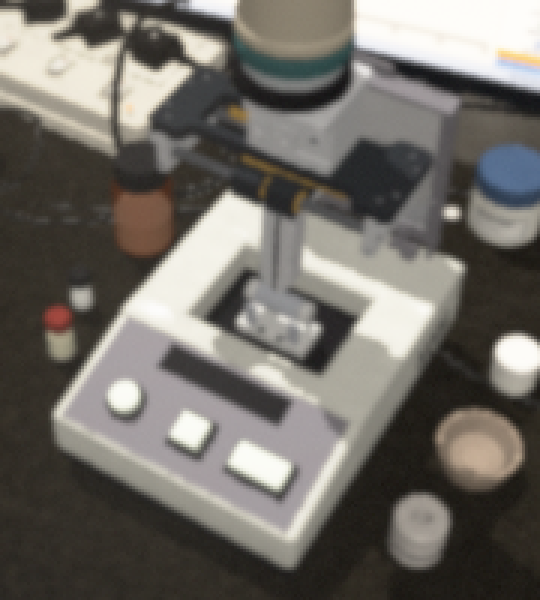

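View pics/t2c.png

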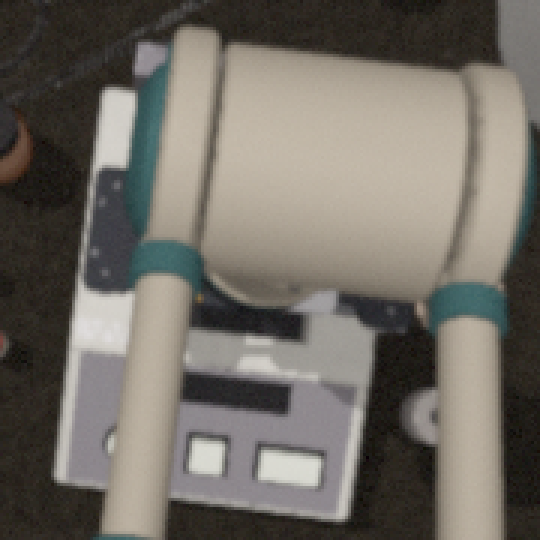

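View pics/w2.png

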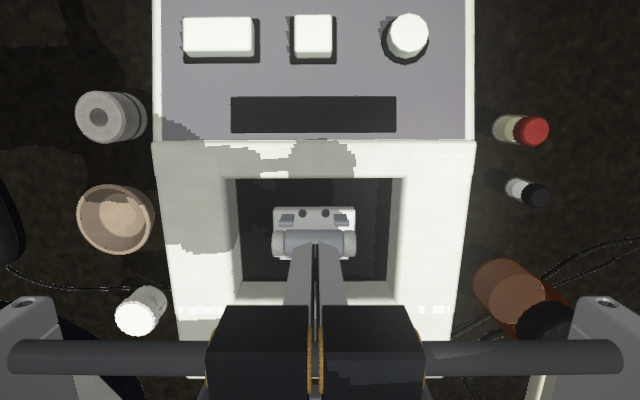

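```bash
python3 - <<'E'
import cv2
a=cv2.imread('pics/w2.png');cv2.imwrite('pics/w2c.png',cv2.resize(a[170:300,235:395],None,fx=4.5,fy=4.5,interpolation=2))
E
```

```text
(no output)
```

View pics/w2c.png

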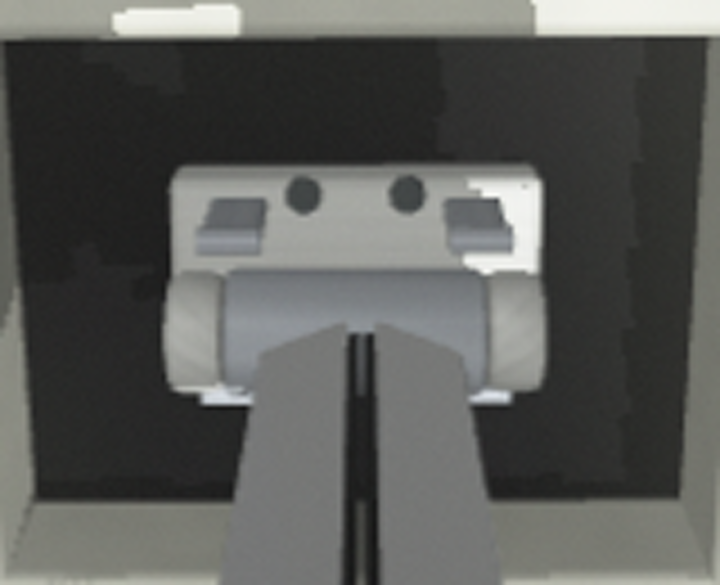

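```bash
cat >> h.py <<'E'
def proj(n,pt):
    k=vision.get_calibration(n); K=np.array([[k['fx'],0,k['cx']],[0,k['fy'],k['cy']],[0,0,1]])
    q=k['orientation']; R=Ro.from_quat([q[1],q[2],q[3],q[0]]).as_matrix()
    pc=R.T@(np.asarray(pt)-k['position']); return cv2.projectPoints(pc[None],np.zeros(3),np.zeros(3),K,k['D'])[0].ravel().round(1), pc[2].round(3)
E
python3 - <<'E'
from h import *
print(telemetry.current_ee_pos(),vision.get_calibration('wrist')['position'],vision.get_calibration('wrist')['orientation'])
for n in ['wrist','scene']:
  for z in (.086,.093,.101): print(n,z,proj(n,W((.0075,0,z))),'front edge tip',proj(n,W((-.0005,0,z))),'caps end L',proj(n,W((.0075,.026,z-.009))))
E
```

```text
[ 0.55717205 -0.02034767  0.1110547 ] [ 0.47550395 -0.00820775  0.29161715] [0.1084422  0.75093621 0.6448494  0.09221905]
wrist 0.086 (array([315.7, 239.9]), np.float64(0.221)) front edge tip (array([315.8, 228.4]), np.float64(0.218)) caps end L (array([354.1, 235. ]), np.float64(0.229))
wrist 0.093 (array([315.7, 244.1]), np.float64(0.214)) front edge tip (array([315.8, 232.2]), np.float64(0.212)) caps end L (array([355.2, 238.8]), np.float64(0.222))
wrist 0.101 (array([315.8, 249.1]), np.float64(0.206)) front edge tip (array([315.8, 236.9]), np.float64(0.204)) caps end L (array([356.7, 243.5]), np.float64(0.215))
scene 0.086 (array([352.4, 222.1]), np.float64(0.906)) front edge tip (array([350.6, 224.4]), np.float64(0.901)) caps end L (array([342.3, 220.2]), np.float64(0.922))
scene 0.093 (array([352.6, 220. ]), np.float64(0.901)) front edge tip (array([350.8, 222.3]), np.float64(0.896)) caps end L (array([342.3, 218.1]), np.float64(0.917))
scene 0.101 (array([352.7, 217.6]), np.float64(0.895)) front edge tip (array([350.9, 219.9]), np.float64(0.89)) caps end L (array([342.4, 215.7]), np.float64(0.911))
```

```bash
python3 - <<'E'
import cv2
a=cv2.imread('pics/s2.png');cv2.imwrite('pics/s2d.png',cv2.resize(a[170:250,310:400],None,fx=7,fy=7,interpolation=2))
a=cv2.imread('pics/scene1.png');cv2.imwrite('pics/s1d.png',cv2.resize(a[170:250,310:400],None,fx=7,fy=7,interpolation=2))
E
```

```text
(no output)
```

View pics/s2d.png

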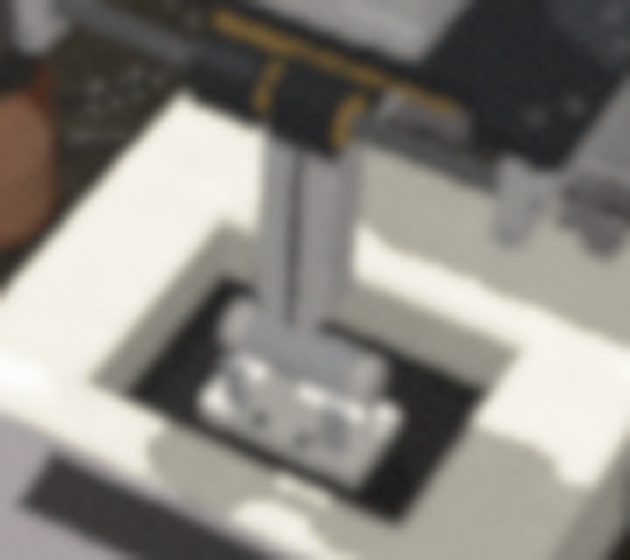

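View pics/s1d.png

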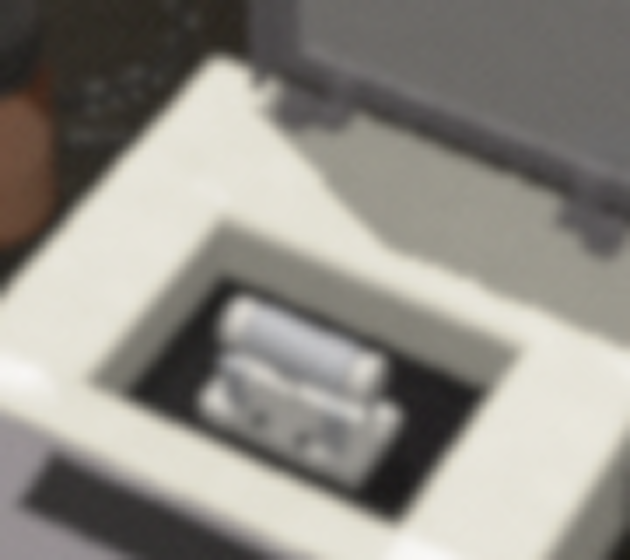

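```bash
python3 - <<'E'
from h import *
T=telemetry
f0=np.mean([T.current_wrist_force() for _ in range(5)],0); print(f0)
p0=np.array(T.current_ee_pos())
print(r.move_l(p0-[0,0,.014],vel=.012,guard=2), T.current_ee_pos(), np.array(T.current_wrist_force())-f0)
r.hold(.1);print(T.current_ee_pos(), np.array(T.current_wrist_force())-f0,T.current_t())
for z in (.086,.09,.1,.11):print(z,proj('wrist',W((.0075,0,z))))
save('wrist','w3.png'); save('scene','s3.png')
a=cv2.imread('pics/s3.png');cv2.imwrite('pics/s3d.png',cv2.resize(a[170:250,310:400],None,fx=7,fy=7,interpolation=2))
a=cv2.imread('pics/w3.png');cv2.imwrite('pics/w3c.png',cv2.resize(a[170:300,235:395],None,fx=4.5,fy=4.5,interpolation=2))
E
```

```text
[-0.62444233 -0.18858052  0.02089008]
True [ 0.55706673 -0.02032166  0.09881469] [1.34202134 0.35280445 2.2698672 ]
[ 0.55704862 -0.02032323  0.09881626] [1.44189572 0.68408025 2.99786816] 10.4
0.086 (array([315.7, 247.6]), np.float64(0.209))
0.09 (array([315.7, 250.2]), np.float64(0.205))
0.1 (array([315.8, 257.1]), np.float64(0.195))
0.11 (array([315.8, 264.8]), np.float64(0.186))
```

View pics/s3d.png

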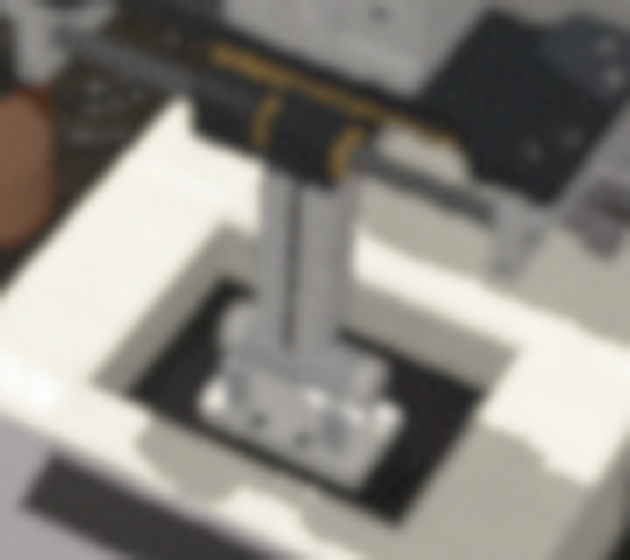

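View pics/w3c.png

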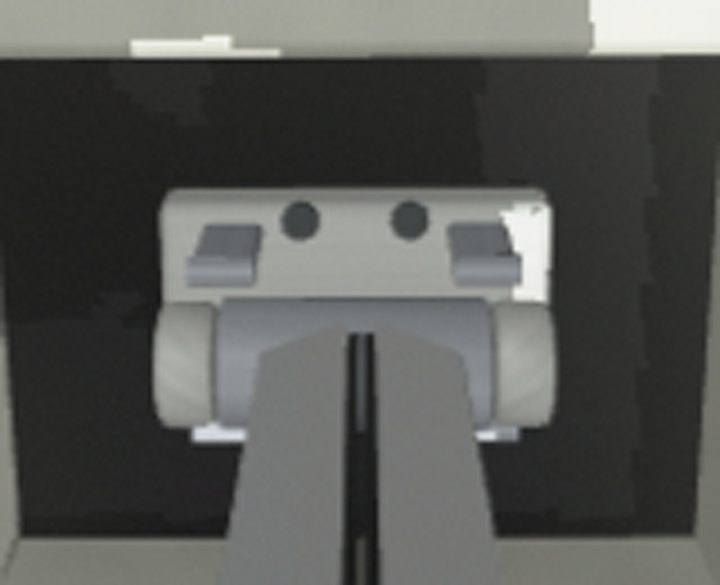

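```bash
python3 - <<'E'
from h import *
T=telemetry
f0=np.array([-.62,-.19,.02])
p0=np.array(T.current_ee_pos())
for z in (.0965,.094,.092,.090,.088,.086):
    g=r.move_l([p0[0],p0[1],z],vel=.012,guard=4.5); print(g,T.current_ee_pos()[2].round(4), np.array(T.current_wrist_force())-f0)
    if g: break
r.hold(.1);print(T.current_ee_pos(), np.array(T.current_wrist_force())-f0,T.current_t())
save('wrist','w4.png'); save('scene','s4.png')
a=cv2.imread('pics/w4.png');cv2.imwrite('pics/w4c.png',cv2.resize(a[170:300,235:395],None,fx=4.5,fy=4.5,interpolation=2))
E
```

```text
False 0.0963 [ 2.15974127 -0.10252488  1.74469282]
False 0.0938 [ 1.20765208 -0.33836621  0.87680829]
False 0.0921 [1.50988076 0.0455431  2.72342959]
True 0.0912 [0.08497672 0.58241788 6.90670633]
[ 0.55711784 -0.02034735  0.09137758] [-0.1708969   0.0388242   5.22569427] 11.8167
```

View pics/w4c.png

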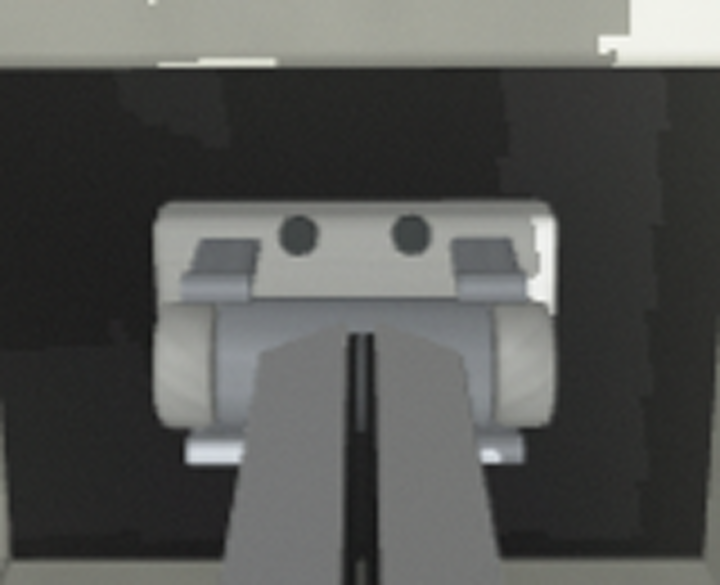

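```bash
python3 - <<'E'
from h import *
T=telemetry
f0=np.array([-.62,-.19,.02])
p0=np.array(T.current_ee_pos())
for z in np.arange(.0910,.0885,-.0004):
    r.move_l([p0[0],p0[1],z],vel=.012); r.hold(.08); F=np.mean([np.array(T.current_wrist_force())-f0 for _ in range(1)],0); print(T.current_ee_pos()[2].round(5), F.round(2))
    if F[2]>9.5: break
print(T.current_t())
E
```

```text
0.09147 [0.18 0.76 5.12]
0.09128 [0.46 0.1  5.52]
0.09107 [-0.33 -0.16  7.24]
0.09088 [-0.85  0.26  7.96]
0.09065 [-1.56  0.5  10.5 ]
13.5833
```

```bash
sed -i 's/-.025\*z, np.array/-0.0*z, np.array/; s/+.025\*z/+0.0*z/' h.py; python3 - <<'E'
from h import *
T=telemetry
x,q=pose((.0075,0,.135)); r.move_l(x,vel=.1)
im=save('wrist','w5.png'); print(models.mark_of('capsule_top','wrist')[:1])
r.move_l(pose((.0075,0,.32))[0],vel=.3)
r.move_l(pose((.175,0,.32))[0],vel=.25)
print(r.move_l(pose((.165,0,.222))[0],vel=.15,guard=8))
print(tip(),T.current_wrist_force(),T.current_t())
save('scene','s5.png');save('top','t5.png')
E
```

```text
[{'at': [0.5586, -0.0195, 0.0937], 'score': 0.67}]
False
[1.65272822e-01 4.40078805e-05 2.23659408e-01] [-0.4538952   0.36806477 -0.33611656] 16.6833
```

View pics/s5.png

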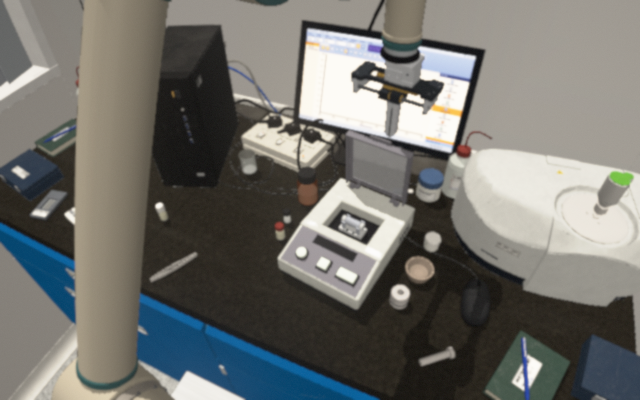

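View pics/w5.png

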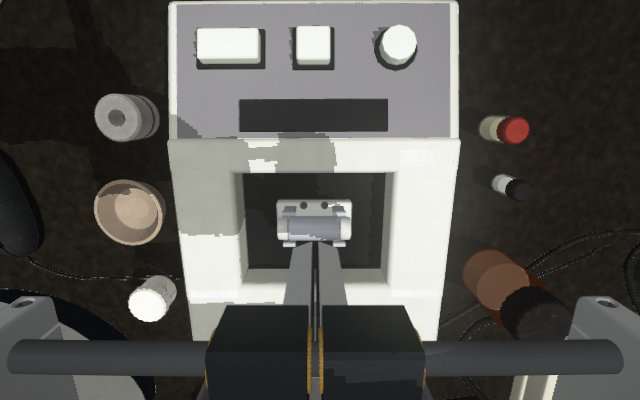

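```bash
python3 - <<'E'
from h import *
import cv2
for z in (.2236,.24,.21): print(z,proj('scene',W((.165,0,z))),proj('top',W((.165,0,z))))
print('edge',proj('scene',W((.12,0,.249))),proj('top',W((.12,0,.249))))
a=cv2.imread('pics/s5.png');cv2.imwrite('pics/s5c.png',cv2.resize(a[50:220,320:460],None,fx=3.5,fy=3.5,interpolation=2))
a=cv2.imread('pics/t5.png');cv2.imwrite('pics/t5c.png',cv2.resize(a[50:250,270:470],None,fx=3,fy=3,interpolation=2))
E
```

```text
0.2236 (array([389.9, 135.4]), np.float64(0.899)) (array([382.6, 113. ]), np.float64(0.725))
0.24 (array([390.7, 129.3]), np.float64(0.888)) (array([383.7, 109.9]), np.float64(0.709))
0.21 (array([389.3, 140.3]), np.float64(0.909)) (array([381.7, 115.4]), np.float64(0.738))
edge (array([381.8, 136.4]), np.float64(0.855)) (array([381.1, 134.8]), np.float64(0.695))
```

View pics/s5c.png

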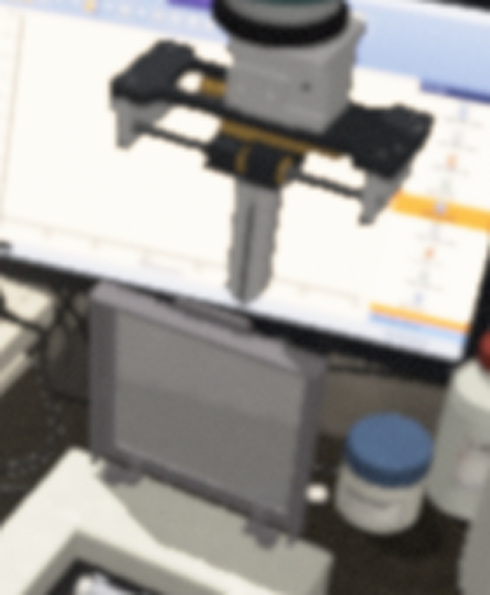

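View pics/t5c.png

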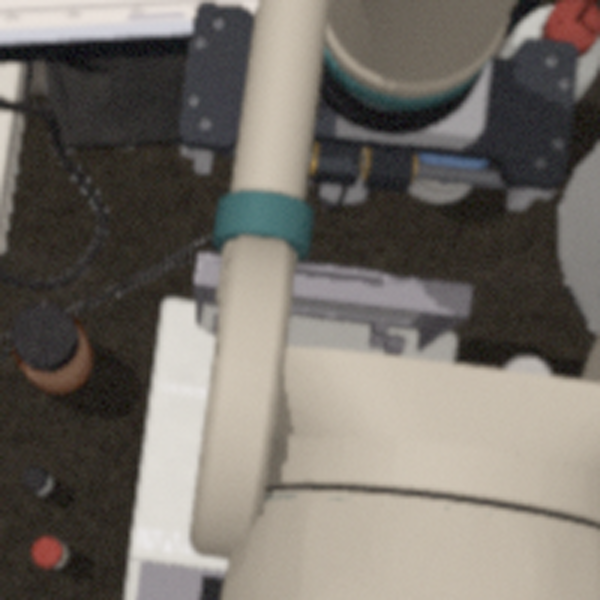

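```bash
python3 - <<'E'
from h import *
T=telemetry
f0=np.array(T.current_wrist_force())
def arc(th,s=.135):
    return (.105-s*np.cos(th)+.015*np.sin(th)+.008, 0, .09+s*np.sin(th)+.015*np.cos(th))
out=[]
for th in np.r_[1.75,np.arange(1.6,.15,-.12)]:
    g=r.move_l(pose(arc(th))[0],vel=.1,guard=7); F=np.array(T.current_wrist_force())-f0
    out.append((round(th,2),g,F.round(1).tolist()))
    if g: break
for o in out: print(o)
print(tip(),T.current_t()); save('scene','s6.png')
E
```

```text
(np.float64(1.75), False, [0.5, -0.9, -0.1])
(np.float64(1.6), False, [1.0, -0.9, -0.1])
(np.float64(1.48), False, [1.2, -0.7, -0.4])
(np.float64(1.36), False, [0.7, -0.2, 0.1])
(np.float64(1.24), False, [0.9, -0.1, 0.1])
(np.float64(1.12), False, [0.6, 0.2, 0.6])
(np.float64(1.0), False, [0.3, -0.9, 0.3])
(np.float64(0.88), False, [-0.3, -1.2, -0.3])
(np.float64(0.76), False, [0.1, -0.2, -0.7])
(np.float64(0.64), False, [-0.2, -0.9, -0.7])
(np.float64(0.52), False, [1.1, -0.0, -0.3])
(np.float64(0.4), False, [0.9, -1.3, 0.7])
(np.float64(0.28), False, [0.7, -0.8, -0.3])
(np.float64(0.16), False, [1.1, -0.7, 0.3])
[-1.78949882e-02  6.78013807e-06  1.26292915e-01] 21.2167
```

View pics/s6.png

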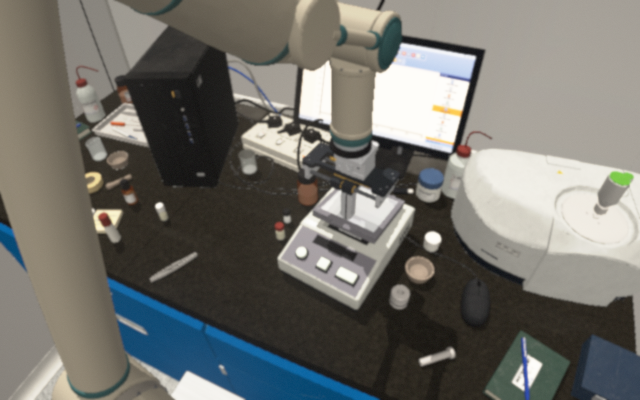

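Hood follows and is nearly shut (around pixel (360,205)). Finish the arc with a light guarded press.

```bash
python3 - <<'E'
from h import *
T=telemetry
f0=np.array([0,-.3,-.1])
def arc(th,s=.135):
    return np.array((.105-s*np.cos(th)+.015*np.sin(th)+.008, 0, .09+s*np.sin(th)+.015*np.cos(th)))
g=False
for th in (.08,.0,):
    g=r.move_l(pose(arc(th))[0],vel=.04,guard=5); print(th,g,tip(),np.array(T.current_wrist_force()))
    if g: break
for i in range(12):
    r.hold(.06); F=np.array(T.current_wrist_force()); print(tip()[2].round(4),F.round(1))
    if F[2]>5: break
    l=tip(); r.move_l(pose((-.022,0,l[2]-.0006))[0],vel=.02,guard=5)
r.move_l(pose((-.022,0,.16))[0],vel=.15)
p,q=pose((P['kx']-.05,.055,.22)); r.move_l(p,vel=.25)
print(T.current_t())
a=save('scene','s7.png'); b=save('top','t7.png'); save('wrist','w7.png')
print(models.mark_of('hood_edge','scene')[:1],models.mark_of('hood_edge','top')[:1])
for t in ['time_key_top','stop_key_top','start_key_top']:
  for c in ('wrist','top'): print(t,[(np.round(d['at'],4),round(d['score'],2)) for d in models.mark_of(t,c)[:1]])
cv2.imwrite('pics/s7c.png',cv2.resize(a[120:320,260:440,::-1],None,fx=3,fy=3,interpolation=3))
E
```

```text
0.08 False [-2.06261663e-02  1.14109209e-05  1.15466397e-01] [ 0.45303156 -0.81387371 -0.50333844]
0.0 False [-2.22317214e-02 -7.98736997e-06  1.04747003e-01] [1.00873748 0.65015867 0.29582077]
0.1049 [-0.5  0.1  0.1]
0.1044 [-0.2  0.3  1.9]
0.104 [-1.3 -0.7  4. ]
0.1037 [-0.9 -0.7  5.5]
24.4417
[{'at': [0.5166, -0.0107, 0.1046], 'score': 0.57}] [{'at': [0.5155, -0.016, 0.1061], 'score': 0.8}]
time_key_top [(array([0.4407, 0.0538, 0.0771]), 0.48)]
time_key_top [(array([0.4459, 0.0528, 0.0791]), 0.44)]
stop_key_top [(array([ 0.4347, -0.0021,  0.0813]), 0.78)]
stop_key_top [(array([ 0.4353, -0.0008,  0.0804]), 0.68)]
start_key_top [(array([ 0.4256, -0.0546,  0.0798]), 0.93)]
start_key_top [(array([ 0.4261, -0.0555,  0.08  ]), 0.64)]
```

View pics/s7c.png

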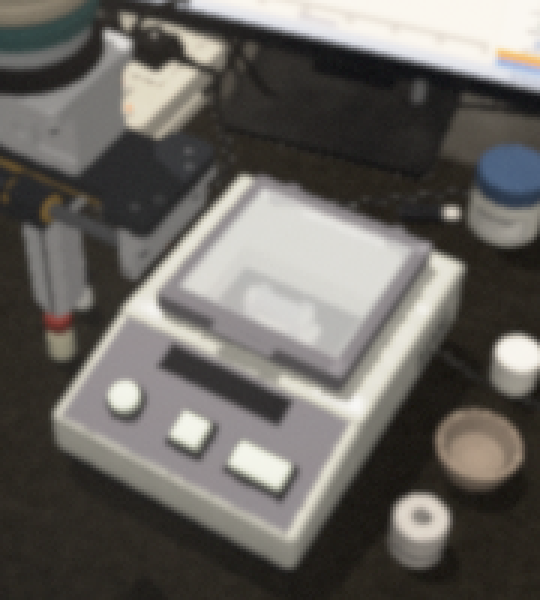

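View pics/w7.png

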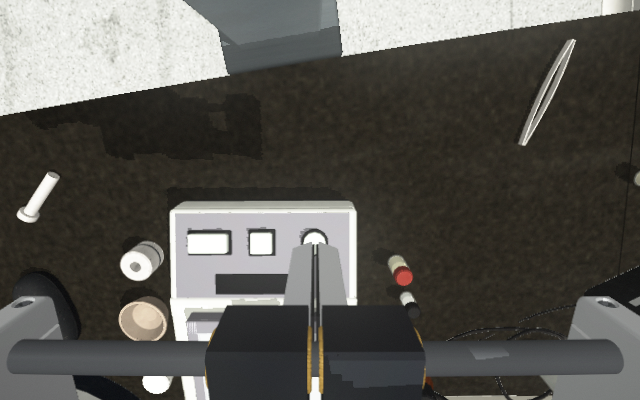

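```bash
cat >> h.py <<'E'
def tap(y,x=-.117,z=.079):
    T=telemetry; t=np.radians(15); n=np.array([-np.sin(t),0,np.cos(t)]); d=None
    base=np.array([x,y,z])
    r.move_to(*pose(base+.04*n,t)); r.move_l(pose(base+.008*n,t)[0],vel=.1); r.hold(.15)
    f0=np.mean([ (r.hold(.04),np.array(T.current_wrist_force()))[1] for _ in range(4)],0)
    c,s=np.cos(P['a']),np.sin(P['a']); nw=np.array([c*n[0],s*n[0],n[2]])
    hi=0; log=[]
    for k in np.arange(.006,-.013,-.0007):
        g=r.move_l(pose(base+k*n,t)[0],vel=.02,guard=6); r.hold(.03)
        F=float((np.array(T.current_wrist_force())-f0)@nw); a=float((tip()-base)@n); log.append((round(a*1e3,2),round(F,1)))
        hi=hi+1 if F>5.3 else 0
        if hi>=2 or F>8 or g: break
    r.move_l(pose(base+.03*n,t)[0],vel=.1)
    print(log,g,T.current_t())
E
python3 - <<'E'
from h import *
tap(.055)
E
```

```text
[(5.96, 0.3), (5.26, -0.1), (4.57, -0.2), (3.88, 0.5), (3.16, 1.1), (2.46, 0.2), (1.77, 0.2), (1.07, 0.6), (0.37, 1.5), (-0.23, 2.2), (-0.97, 2.9), (-1.7, 3.4), (-2.41, 4.0), (-3.12, 3.7), (-3.8, 3.6), (-4.52, 5.3), (-5.22, 4.5), (-5.84, 6.5), (-6.34, 9.5)] False 32.2833
```

```bash
python3 - <<'E'
from h import *
t=np.radians(15); n=np.array([-np.sin(t),0,np.cos(t)])
r.move_l(pose(np.array([-.117,.055,.079])+.06*n,t)[0],vel=.2)
r.move_l(pose(np.array([-.117,-.055,.079])+.06*n,t)[0],vel=.2)
tap(-.055)
r.move_l(pose((-.16,-.055,.2))[0],vel=.25)
a=save('scene','s8.png'); save('top','t8.png')
print(models.mark_of('hood_edge','top')[:1],models.mark_of('hood_edge','scene')[:1])
for o in ['bottle_kbr','vial_cream','vial_small','mortar','die_body','pot']: print(o,[np.round(d['at'],3) for d in models.mark_of(o,'scene')[:1]])
print(telemetry.current_wrist_force(),telemetry.current_t())
cv2.imwrite('pics/s8c.png',cv2.resize(a[120:320,260:440,::-1],None,fx=3,fy=3,interpolation=3))
E
```

```text
[(5.95, -0.3), (5.25, 1.3), (4.57, -0.1), (3.87, -0.1), (3.18, -0.6), (2.46, -0.1), (1.76, 0.3), (1.07, 0.5), (0.36, 0.3), (-0.23, 1.3), (-0.96, 1.5), (-1.69, 2.7), (-2.42, 2.7), (-3.11, 3.4), (-3.8, 2.9), (-4.53, 3.2), (-5.2, 4.5), (-5.91, 4.6), (-6.38, 9.0)] False 40.2167
[] [{'at': [0.6315, -0.2005, 0.0012], 'score': 0.48}]
bottle_kbr [array([ 0.453, -0.167, -0.001])]
vial_cream [array([0.517, 0.148, 0.001])]
vial_small [array([ 0.569,  0.154, -0.001])]
mortar [array([ 0.538, -0.189, -0.002])]
die_body [array([ 0.456, -0.171, -0.   ])]
pot [array([ 0.629, -0.196, -0.002])]
[ 0.57431817 -0.45482608 -0.64686182] 41.2583
```

View pics/s8c.png

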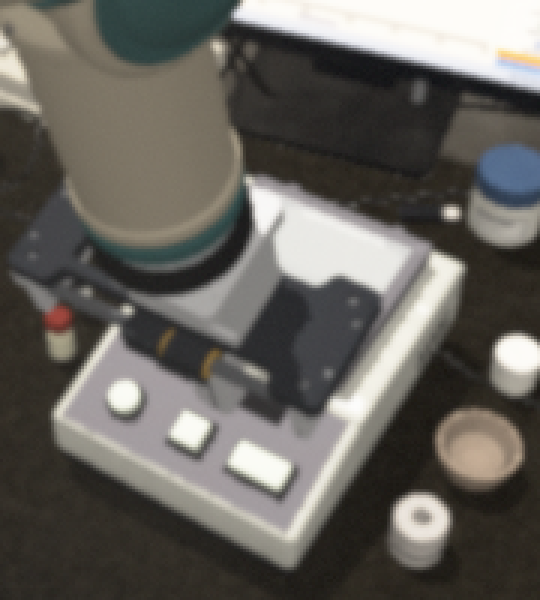

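```bash
python3 - <<'E'
from h import *
r.move_l(pose((-.22,-.055,.32))[0],vel=.25)
a=save('top','t9.png');b=save('scene','s9.png')
print(models.mark_of('hood_edge','top')[:1],models.mark_of('hood_edge','scene')[:1],telemetry.current_t())
cv2.imwrite('pics/c9.png',np.hstack([cv2.resize(b[120:320,260:440,::-1],None,fx=2,fy=2),cv2.resize(a[120:320,270:450,::-1],None,fx=2,fy=2)]))
E
```

```text
[{'at': [0.5146, -0.0186, 0.1047], 'score': 0.75}] [{'at': [0.5178, -0.0159, 0.1075], 'score': 0.55}] 42.1417
```

View pics/c9.png

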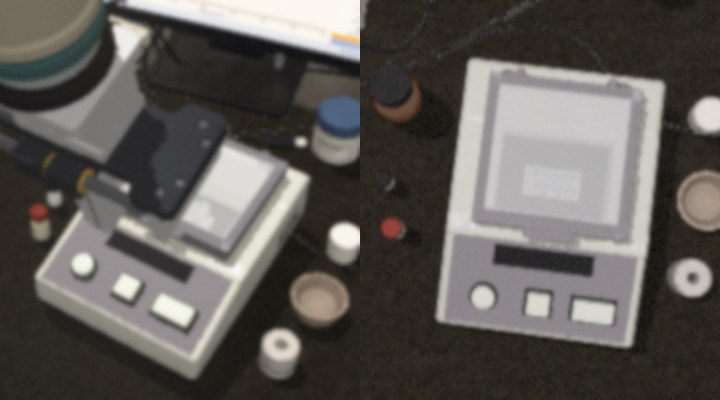

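The picture shows the hood lying shut on the deck, all three keys up, and the six bystanders standing where they were.

```bash
python3 - <<'E'
from h import *
r.sign_off(); print(telemetry.current_t())
E
```

```text
the job is handed in; nothing more can be done
the job is handed in; nothing more can be done
```

The grinding run was started as asked, in order, and the job was handed in at about 42 s of the 58 s allowed. No verdict was reported.

- **Capsule:** I pressed it with the fingertips closed until the force rose as steeply as the rubber mounts would give, about 10 N, so it had bottomed. The last reading put its top at 93.7 mm, against 93 mm when fully home.
- **Hood:** I swung it over from behind with light pushes and finished with a 5.5 N press. Two cameras put its edge at 104.7 mm and 107.5 mm, against 105 mm when shut.
- **Keys:** I tapped the time key and then the start key once each. Both went to the bottom, with the force rising to about 9 N at the end. The stop key was not touched.
- **Bystanders:** In the last pictures the vials, bottle, pot, mortar and die stand where they were, and the robot was clear of everything.

**Checks that disagreed:**
- **Fingertips:** The closed fingertips turned out to lie at about the TCP, not 25 mm ahead of it as stated. My first two presses on the capsule stopped short in the air; I corrected this from the pictures and the contact force.
- **Networks:** They gave a wrong hood edge once while the arm blocked the view. They also reported the bottle at the die's place once. The pictures showed the hood shut and the bottle unmoved.

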